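Load a flat plate in the side-clamp jig and hold it clamped

TASK

Lay the small flat steel plate from the table flat into the locating pins of the clamping jig, lengthwise between the end stop and the rubber nose, and let go of it while the lever is still up. Then push the red pad of the spring-loaded lever down until the pointer is in the green band (the lever is then level), without ever going into the red, so that the nose presses the plate against the end stop, and finish while still holding the lever there: it springs back if released. Leave the chipping hammer, the red magnet square and the brown spindle cap alone.

Things in the scene. Friction and masses are not known exactly. Their poses are not given: they have to be found in the camera images.
- plate_centre (a point): centre of the loose flat steel plate, sandy grey, 40 mm along its own x, 85 mm along its own y, 5 mm thick (130 g, up to 1.3 times more or 0.7 times less); it starts flat on the open table; pick it across the 40 mm width
- jig: fixed clamping jig, dark steel base 215 x 120 mm, 12 mm thick. Origin at table level straight below the lever's hinge; its x axis points from the end stop past the hinge to the red pad, z up. Tallest part: white travel gauge at jig x about 0, up to 156 mm above the table. The plate goes in with its 85 mm length along the jig's x; clamped, its centre is at jig x = -115 mm
- nest_place (a point): where to lay the plate's centre: jig (-110, 0, 22.5) mm, 5 mm short of end stop and nose. Plate rests on two strips, tops 20 mm above the table, at jig x -143 and -87 mm, between four 8 mm cone-topped pins (29 mm above the table) at the same x, y = +-26 mm: 2 mm clearance each side. Midway between the pins, fingers have room on both sides down to the base
- lever (a joint): spring-loaded hand lever, rad: 0 released (points up by 0.29), grows as the red pad is pushed down, hard stop at 0.45. The nose meets a plate that stands against the end stop at about 0.20. Green band 0.24 to 0.34 (at 0.29 lever and pad are level, the pointer upright); red from 0.39. About 8 N down on the pad holds it in the green; it springs back when released
- pad_top (a point): middle of the upper face of the red pad (50 x 44 x 10 mm, black rubber top) on the lever's free end, where to push: 125 mm from the hinge along the lever's centre line and 6.5 mm above that line; about 114 mm above the table at rest and 79 mm when the lever is level. Axes as the jig's while released
- clamp_nose: black rubber nose, 13 mm across, on the sprung plunger 22.5 mm above the table; origin at the centre of its front face, which looks to the jig's -x. It moves 50 mm per rad of lever toward the end stop, from jig x = -62.5 mm at rest, and yields on a spring of about 1 N per mm with 2 N to start
- weld_square: bystander: red and grey magnet square, 85 x 85 x 17 mm, on the table, origin at its underside
- chipping_hammer: bystander: chipping hammer, 115 x 220 x 23 mm, lying on the table near the robot, origin at its underside
- spindle_cap: bystander: brown steel spindle cap (flanged, stepped), 64 x 64 x 55 mm, on the table behind the jig, origin at its underside
- end_stop (a point): middle of the face of the fixed end stop, at jig x = -157.5 mm, 22.5 mm above the table; the stop is 40 mm wide, its top 30 mm above the table
- lever_hinge (a point): point on the lever's hinge axis, which runs along the jig's y 72.5 mm above the table
There are look-alikes about, which are no part of the job. What is shaped like the part that bears plate_centre but pink or purple is not meant.

How it is judged:
By the outcome, as a careful person would: the job done as asked, in the order asked, and still so for the second after the job is handed in, while the arm keeps its last pose, push and grip.
It also fails if it takes over 54 s, if anything falls off the work surface, if the arm or the gripper's body presses on something with over 40 N, if the wrist force passes 120 N, or if a joint passes its speed limit or range.

ROBOT

A 7-joint arm with a two-finger parallel gripper is mounted at the origin on a cart in front of the work surface, level with it; the furniture and walls round the work are solid. World frame = base frame: x ahead of the robot, y to its left, z up, the work surface at z = 0. Lengths are in m, angles in rad, forces in N, time in s.
With the tool pointing down it reaches from about 0.35 to 0.9 m from the base axis. Payload 8.1 kg.
Tool frame: the origin (TCP) lies midway between the tips of the shut fingers; the grasp point (between the pads) lies 19 mm behind it; z points along the fingers, y is the direction in which the jaws open and shut (so a half turn about z gives the same grasp; the last joint's range is limited). The gripper opens to 92 mm and grips with 3 to 60 N. Pads are 19 mm wide; open, the fingers measure 130 mm over their backs; the gripper's body (75 mm by 190 mm) begins 47 mm behind the grasp point.
Start: joints at [1.083, 0.434, 0.025, 1.573, -0.012, 1.134, -0.075], TCP at [0.235, -0.579, 0.227] pointing down, gripper open.
Joint ranges: [-2.62, 2.62], [-0.44, 2.09], [-1.27, 1.32], [0.08, 2.57], [-1.32, 4.46], [0.12, 2], [-2.74, 2.74]. Speed limits (rad/s): [2.22, 2.22, 3.01, 3.01, 3.14, 3.14, 3.14].

INTERFACE

Orientations are given as a rotation vector (axis times angle).
In Python, from cell import monitor, get_image, get_calibration, workorder, look_for, masks_of gives the robot as it stands.
- The arm moves only by the shell command python3 -m crank 'ROWS' [FORCE]. ROWS is JSON, a list of rows, each a list of 3 entries, a list of its own where there are three numbers: the shift along the tool's x, y, z in cm, then the turn about the tool's z in degrees, then the closure in counts, from 0 (fully open) to 255 (shut). A call has 1 to 5 rows; each row shifts and turns the commanded pose from where the row before left it, along the tool's axes as they then stand; what a row does not reach is not made up. A row lasts 1/10 s, in which the tool goes at most 50 mm and 8.59 degrees, less where a joint would pass 70% of its speed; a pose out of reach is approached as far as the arm can. A call with a gripper value outside its range is refused whole. The fingers move at their own pace and stop on an object; FORCE is the grip in N (left out, the last holds). Time passes only in rows, so rows that do not move let the fingers close. It gives the time, the measured TCP pose, the force and the opening at its end, in the units of the state.
- monitor.observe(): the state, without advancing time (a new reading comes with each control period).
- get_image(name): name is "side" or "top"; returns (picture, depth): 384x512x3 uint8, red, green, blue; 384x512 float32, m along the optical axis (not along the pixel's ray), 0 where there is no reading.
- get_calibration(name): a dict with "fx", "fy", "cx", "cy" (pixels), "R" (3x3) and "t" (3): a world point X has camera coordinates R X + t. Camera axes: x right, y down, z forward; pixel columns grow to the right and rows downward; lengths in m; the calibration is good to about 2 mm. A picture is of the moment at which its call begins. get_calibration takes no time and is no camera call.
- workorder.sign_off(): hands the job in, once; it reports no verdict.
Trained networks look in the newest picture that a camera, given by its name, has taken for a name from the list of things; names that differ only in an ending like _2 or _b are one class to them, and where a whole thing is asked for, a point or a joint stands for the part that bears it (a point fixed in the world has none). Each returns a list of dicts, best first, with "score" (0 to 1); they miss things now and then, are a little off and sometimes report something else, mostly with a low value. They report only what shows in the picture. A call takes as long as a camera call. They do not tell look-alikes from the thing itself.
- look_for(label, camera): "location" ([x, y, z] in m, in world coordinates, good to about 4 mm: the middle of the surface that is visible of it).
- masks_of(label, camera): "region" (384x512 bool, what is visible of it).
The state is a dict: "clock": time; "joints": joint angles; "dq": joint speeds; "joint_efforts": joint torques, N m; "position": TCP position; "ee_rot": TCP orientation; "force": force on the tool from outside, world axes, zero at the start; "ft_torque": the same for the moment, N m; "width": opening from 0.0 (shut) to 1.0 (fully open).
Only numpy, scipy, OpenCV 4.12 (cv2) and the standard library are available. Lean on these libraries where they do the work, as an engineer would, in place of code of your own. Each camera call takes 0.05 s, during which the arm holds its last target.

## Working session

There is one attempt and no reset: what is moved stays moved. The work goes in short steps, Python scripts to look and compute and a shell command to move; the robot and the scene stay as the last step left them, time stands still between calls to the robot, and variables do not carry over. Pictures are saved under pics/ and viewed, and the job is handed in when it is done.

```bash
ls; mkdir -p pics; python3 - <<'E'
from cell import monitor,get_image,get_calibration,look_for
import cv2,numpy as np
s=monitor.observe();print({k:np.round(v,3).tolist() for k,v in s.items()})
for c in("top","side"):
    p,d=get_image(c);cv2.imwrite(f"pics/{c}0.png",p[:,:,::-1])
    k=get_calibration(c);R=np.array(k["R"]);print(c,k["fx"],(-R.T@np.array(k["t"])).round(3),R.round(2).tolist())
for l in("plate_centre","jig","pad_top","clamp_nose","lever","weld_square","chipping_hammer","spindle_cap"):
    for c in("top","side"):
        print(l,c,[(np.round(r["location"],3).tolist(),round(float(r["score"]),2)) for r in look_for(l,c)[:3]])
E
```

```text
pics
{'clock': 0.0, 'joints': [1.083, 0.435, 0.025, 1.574, -0.012, 1.134, -0.075], 'dq': [0.001, -0.002, -0.001, 0.001, 0.001, 0.0, -0.001], 'joint_efforts': [0.0, -66.786, 0.985, -31.446, -0.06, 0.043, 0.0], 'position': [0.234, -0.579, 0.226], 'ee_rot': [-3.082, -0.6, 0.001], 'force': [-0.206, 0.256, 0.074], 'ft_torque': [-0.01, -0.029, 0.002], 'width': 1.002}
top 375.3623519600253 [ 0.499 -0.209  1.329] [[-0.02, -1.0, -0.0], [-1.0, 0.02, -0.08], [0.08, 0.0, -1.0]]
side 366.1443301094697 [ 0.654 -1.371  0.637] [[1.0, 0.07, 0.02], [0.05, -0.42, -0.91], [-0.06, 0.91, -0.42]]
plate_centre top [([0.524, -0.337, 0.006], 0.84), ([0.386, -0.574, 0.01], 0.71), ([0.511, -0.203, 0.007], 0.65)]
plate_centre side [([0.48, -0.473, 0.004], 0.7), ([0.385, -0.583, 0.009], 0.69), ([0.531, -0.352, 0.007], 0.59)]
jig top [([0.609, 0.024, 0.013], 0.86)]
jig side [([0.62, -0.029, 0.013], 0.96)]
pad_top top [([0.6, -0.123, 0.108], 0.58)]
pad_top side [([0.604, -0.085, 0.089], 0.66)]
clamp_nose top []
clamp_nose side []
lever top [([0.596, -0.125, 0.116], 0.76), ([0.526, -0.339, 0.005], 0.29)]
lever side [([0.607, -0.084, 0.098], 0.41), ([0.528, -0.346, 0.006], 0.32)]
weld_square top [([0.746, -0.242, 0.024], 0.79)]
weld_square side [([0.742, -0.254, 0.016], 0.58)]
chipping_hammer top [([0.376, 0.109, 0.017], 0.84)]
chipping_hammer side [([0.381, 0.145, 0.017], 0.54), ([0.783, 0.024, 0.018], 0.43)]
spindle_cap top [([0.775, 0.035, 0.011], 0.56)]
spindle_cap side [([0.781, 0.023, 0.017], 0.5)]
```

View pics/top0.png

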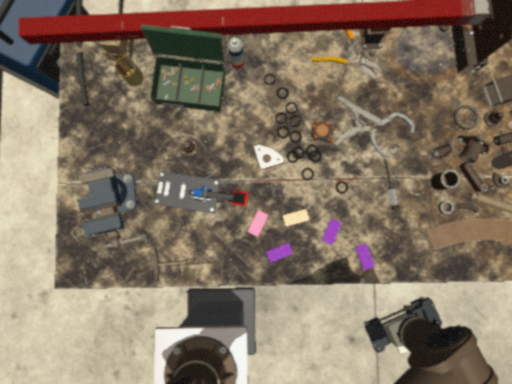

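View pics/side0.png

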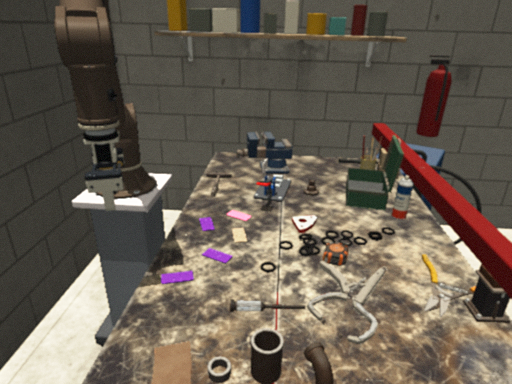

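The sandy plate is at top pixel (296,217); the others are pink or purple. The jig is at (157–220, 192), with the red pad at (240,198) and a vise left of the jig. Next I'll measure precise poses.

```bash
cat > h.py <<'E'
import numpy as np,cv2
from cell import monitor,get_image,get_calibration,look_for,masks_of
def cal(c):
    k=get_calibration(c);return k,np.array(k["R"]),np.array(k["t"])
def unproj(c,u,v,d):
    k,R,t=cal(c);u,v,d=map(np.asarray,(u,v,d))
    X=np.stack([(u-k["cx"])/k["fx"]*d,(v-k["cy"])/k["fy"]*d,d],-1);return (X-t)@R
def onplane(c,u,v,z):
    k,R,t=cal(c);o=-R.T@t
    r=np.stack([(np.asarray(u)-k["cx"])/k["fx"],(np.asarray(v)-k["cy"])/k["fy"],np.ones(np.shape(u))],-1)@R
    return o+r*((z-o[2])/r[...,2])[...,None]
def proj(c,X):
    k,R,t=cal(c);q=np.asarray(X)@R.T+t
    return np.stack([q[...,0]/q[...,2]*k["fx"]+k["cx"],q[...,1]/q[...,2]*k["fy"]+k["cy"]],-1)
def crop(c,p,u0,v0,u1,v1,s,f):
    cv2.imwrite(f,cv2.resize(p[v0:v1,u0:u1,::-1],None,fx=s,fy=s,interpolation=cv2.INTER_CUBIC))
E
python3 - <<'E'
from h import *
p,d=get_image("top")
ms=masks_of("plate_centre","top")
for m in ms[:5]:
    r=m["region"];v,u=np.nonzero(r)
    col=p[r].mean(0).round()
    (cx,cy),wh,a=cv2.minAreaRect(np.stack([u,v],1).astype(np.float32))
    W=onplane("top",u.astype(float),v.astype(float),.005)
    e,V=np.linalg.eigh(np.cov(W[:,:2].T))
    print(round(m["score"],2),len(u),col,(round(cx),round(cy)),W.mean(0).round(4),V[:,1].round(3),np.sqrt(12*e).round(4), np.median(unproj("top",u,v,d[v,u]),0).round(4))
m=masks_of("jig","top")[0]["region"];v,u=np.nonzero(m)
W=unproj("top",u,v,d[v,u]);print("jig",len(u),W.mean(0),np.percentile(W,[1,99],0).round(3))
crop("top",p,140,160,260,220,6,"pics/jigtop.png")
p2,d2=get_image("side");crop("side",p2,210,130,330,220,6,"pics/jigside.png")
E
```

```text
0.76 264 [243. 163. 187.] (257, 223) [ 0.5093 -0.2038  0.005 ] [-0.901  0.433] [0.0395 0.0815] [ 0.5085 -0.2031  0.0055]
0.74 305 [157.  83. 178.] (331, 231) [ 0.4759 -0.461   0.005 ] [-0.901  0.434] [0.0433 0.0856] [ 0.476  -0.461   0.0051]
0.67 258 [239. 219. 171.] (295, 218) [ 0.5258 -0.335   0.005 ] [-0.285  0.959] [0.039  0.0804] [ 0.5266 -0.3337  0.0053]
0.64 281 [153.  76. 180.] (278, 253) [ 0.4035 -0.2744  0.005 ] [-0.368  0.93 ] [0.0401 0.0838] [ 0.4033 -0.2741  0.0053]
0.51 302 [152.  79. 176.] (364, 256) [ 0.3872 -0.5743  0.005 ] [-0.941 -0.34 ] [0.0419 0.0869] [ 0.3871 -0.574   0.0051]
jig 2328 [0.61789502 0.02234254 0.03504234] [[ 0.553 -0.163  0.005]
 [ 0.691  0.149  0.154]]
```

View pics/jigtop.png

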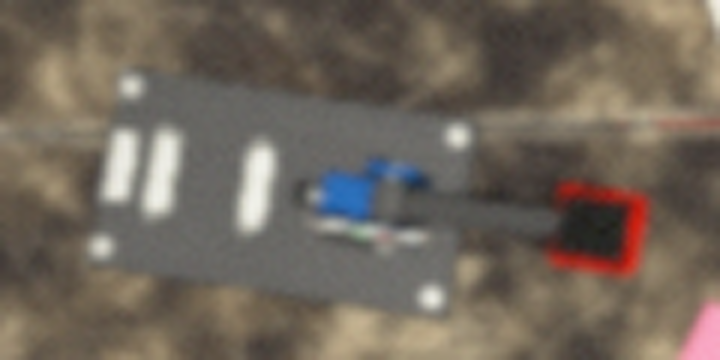

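View pics/jigside.png

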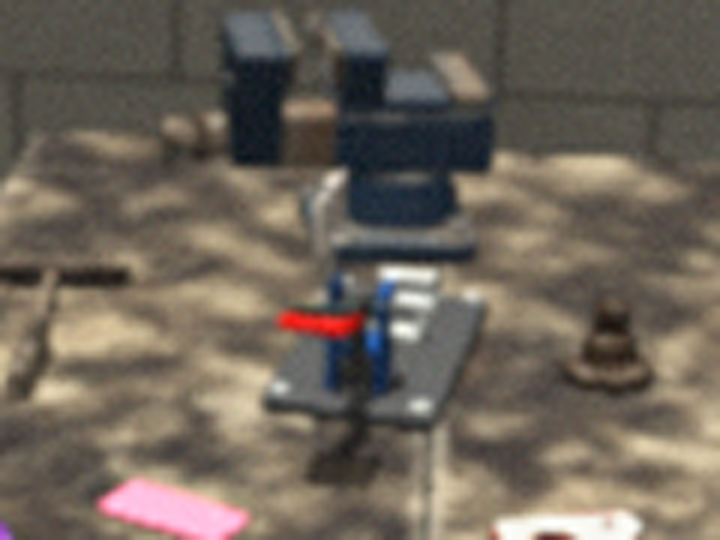

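```bash
python3 - <<'E'
from h import *
acc=[];D=[]
for i in range(4):
    p,d=get_image("top");acc.append(p.astype(float));D.append(d)
p=np.mean(acc,0);d=np.median(D,0);np.save("top.npy",p);np.save("topd.npy",d)
hsv=cv2.cvtColor(p.astype(np.uint8),cv2.COLOR_RGB2HSV)
S=hsv[160:220,140:260,1].astype(int);V=hsv[160:220,140:260,2].astype(int)
n,l,st,ce=cv2.connectedComponentsWithStats(((V>150)&(S<50)).astype(np.uint8))
w=np.clip(p.mean(2)-75,0,None)
for i in range(1,n):
    if st[i,4]<3: continue
    m=np.zeros(p.shape[:2],bool);m[160:220,140:260]=l==i
    m=cv2.dilate(m.astype(np.uint8),np.ones((3,3)))>0
    v,u=np.nonzero(m);ww=w[m]
    uc,vc=(u*ww).sum()/ww.sum(),(v*ww).sum()/ww.sum()
    W=onplane("top",u.astype(float),v.astype(float),.02);C=np.cov(W[:,:2].T,aweights=ww);e,Vv=np.linalg.eigh(C)
    print(st[i],round(uc,2),round(vc,2),[onplane("top",uc,vc,z)[:2].round(4).tolist() for z in(.012,.02,.03)],Vv[:,1].round(3),np.sqrt(12*e).round(4),np.median(d[m]).round(4))
# base outline
R,G,B=p[...,0],p[...,1],p[...,2]
m=(np.abs(R-G)<14)&(np.abs(B-G)<14)&(p.mean(2)<110)
h=np.zeros_like(m);
for v in range(384):
  pass
k,Rr,t=cal("top")
vv,uu=np.mgrid[160:220,140:260];P=unproj("top",uu,vv,d[160:220,140:260])
mm=P[...,2]>.008
n,l,st,ce=cv2.connectedComponentsWithStats(mm.astype(np.uint8));i=1+np.argmax(st[1:,4])
c=(l==i)&(P[...,2]<.02)
W=P[c];pts=(W[:,:2]*1000).astype(np.float32);print(len(W),cv2.minAreaRect(pts),W[:,2].mean())
m=(R[160:220,140:260]>150)&(G[160:220,140:260]<80);v,u=np.nonzero(m);print("red",u.mean()+140,v.mean()+160)
E
```

```text
[117   0   3   7  12] 258.8 162.13 [[0.7234, -0.2127], [0.7221, -0.2127], [0.7204, -0.2127]] [-0.991 -0.131] [0.014  0.0307] 1.334
[20 13  4  3 10] 161.24 173.97 [[0.6871, 0.1332], [0.686, 0.1311], [0.6845, 0.1285]] [0.148 0.989] [0.0155 0.0178] 1.3284
[17 21  6 13 58] 159.71 187.2 [[0.6402, 0.1384], [0.6393, 0.1363], [0.6382, 0.1337]] [-0.989  0.146] [0.0201 0.0444] 1.3112
[24 21  6 15 69] 166.48 188.4 [[0.6355, 0.1145], [0.6346, 0.1125], [0.6336, 0.1101]] [-0.988  0.154] [0.0204 0.052 ] 1.3175
[74 21  4  4 13] 215.63 182.37 [[0.6539, -0.0591], [0.6529, -0.06], [0.6518, -0.0611]] [-0.676  0.737] [0.017  0.0179] 1.3242
[39 24  7 15 74] 182.2 190.81 [[0.626, 0.0591], [0.6252, 0.0574], [0.6242, 0.0554]] [-0.986  0.169] [0.0209 0.0525] 1.317
[53 37  5  1  5] 195.05 197.03 [[0.6032, 0.0138], [0.6026, 0.0125], [0.6018, 0.0108]] [0.044 0.999] [0.0095 0.0234] 1.2975
[15 39  4  4 12] 156.49 200.61 [[0.5929, 0.1496], [0.5923, 0.1474], [0.5916, 0.1447]] [-0.173  0.985] [0.0167 0.0172] 1.3194
[59 38  6  2  9] 201.6 198.37 [[0.5981, -0.0092], [0.5975, -0.0104], [0.5967, -0.012]] [0.212 0.977] [0.0113 0.0264] 1.2436
[66 39  5  1  5] 207.91 199.06 [[0.5953, -0.0314], [0.5947, -0.0325], [0.5939, -0.0338]] [0.022 1.   ] [0.0094 0.023 ] 1.2417
[70 48  4  4 14] 211.45 209.28 [[0.5591, -0.0436], [0.5587, -0.0446], [0.5582, -0.0459]] [-0.708 -0.706] [0.0177 0.0178] 1.3173
1658 ((622.9021606445312, 44.22550964355469), (215.23159790039062, 119.74252319335938), 80.28223419189453) 0.012686399158072605
red 242.73214285714286 199.23214285714286
```

```bash
cat >> h.py <<'E'
def st():
    s=monitor.observe();from scipy.spatial.transform import Rotation as Ro
    R=Ro.from_rotvec(s["ee_rot"]).as_matrix();return s,R,np.degrees(np.arctan2(R[1,0],R[0,0]))
def to(x,y,z,yaw):
    s,R,w=st();dl=R.T@(np.array([x,y,z])-s["position"])
    print("clock",round(s["clock"],2),"pos",np.round(s["position"],4),"yaw",round(w,2),"tilt",np.round(R[:,2],4),"F",np.round(s["force"],1),"width",round(s["width"],3))
    print("shift cm (tool axes)",(dl*100).round(2),"turn",round((w-yaw+180)%360-180,2))
def sandy(c,z=.005,box=None,show=False):
    acc=np.mean([get_image(c)[0].astype(float) for _ in range(2)],0)
    if box is None: box=(270,200,320,235)if c=="top" else (225,215,255,255)
    u0,v0,u1,v1=box;q=acc[v0:v1,u0:u1]
    m=((q[...,0]>190)&(q[...,1]>170)&(q[...,2]>110)).astype(np.uint8)
    n,l,s,_=cv2.connectedComponentsWithStats(m);i=1+np.argmax(s[1:,4])
    v,u=np.nonzero(l==i);W=onplane(c,u+u0+0.,v+v0+0.,z)
    e,V=np.linalg.eigh(np.cov(W[:,:2].T))
    hull=cv2.minAreaRect((W[:,:2]*1000).astype(np.float32))
    print(c,s[i],W.mean(0).round(4),"longaxis deg",round(np.degrees(np.arctan2(V[1,1],V[0,1]))%180,2),np.sqrt(12*e).round(4),np.round(hull[0],1),np.round(hull[1],1),round(hull[2],1))
E
python3 - <<'E'
from h import *
sandy("top");sandy("side")
print(proj("top",[[.6102-.171*.1179,-.0283-.985*.1179,.114]]), proj("side",[[.526,-.335,.005]]))
to(.526,-.335,.12,106.6)
E
```

```text
top [ 13  10  26  16 272] [ 0.526  -0.3391  0.005 ] longaxis deg 103.67 [0.039 0.086] [ 526.4 -339.1] [39.4 86.3] 13.9
side [  7  13  15  14 167] [ 0.5255 -0.3431  0.005 ] longaxis deg 103.96 [0.0411 0.0843] [ 525.5 -341.7] [41.  83.1] 13.7
[[238.48064836 197.83869052]] [[239.13725286 233.03411026]]
clock 1.5 pos [ 0.2346 -0.5794  0.2268] yaw 22.04 tilt [ 0.e+00 -1.e-04 -1.e+00] F [-0.1 -0.8 -0.4] width 1.003
shift cm (tool axes) [ 36.18 -11.72  10.67] turn -84.56
```

```bash
python3 -m crank '[[[3.6,-1.1,1.2],0,0],[[3.6,-1.1,1.2],0,0],[[3.6,-1.1,1.2],0,0],[[3.6,-1.1,1.2],0,0],[[3.6,-1.1,1.2],0,0]]' 25
python3 -m crank '[[[3.6,-1.1,1.2],0,0],[[3.6,-1.1,1.2],0,0],[[3.6,-1.1,1.2],0,0],[[3.6,-1.1,1.2],0,0],[[3.6,-1.1,1.2],0,0]]'
python3 -m crank '[[[0,0,0],-8.2,0],[[0,0,0],-8.2,0],[[0,0,0],-8.2,0],[[0,0,0],-8.2,0],[[0,0,0],-8.2,0]]'
python3 -m crank '[[[0,0,0],-8.2,0],[[0,0,0],-8.2,0],[[0,0,0],-8.2,0],[[0,0,0],-8.2,0],[[0,0,0],-8.2,0]]'
python3 -m crank '[[[0,0,0],0,0]]'
python3 -c "
from h import *
to(.5258,-.340,.05,103.8);print(st()[0]['joints'])"
```

```text
clock: 2.0
position: [0.3818, -0.4598, 0.1665]
ee_rot: [3.083, 0.6, 0.0]
force: [-0.3, -0.9, 0.7]
width: 0.998
clock: 2.5
position: [0.5281, -0.3413, 0.1064]
ee_rot: [3.083, 0.6, 0.0]
force: [0.2, -0.5, 0.3]
width: 1.0
clock: 3.0
position: [0.527, -0.3423, 0.1067]
ee_rot: [2.673, 1.65, -0.0]
force: [0.0, -0.6, 1.0]
width: 1.002
clock: 3.5
position: [0.527, -0.3424, 0.1068]
ee_rot: [1.926, 2.482, -0.0]
force: [0.6, -0.0, -0.7]
width: 1.001
clock: 3.6
position: [0.5268, -0.3426, 0.1066]
ee_rot: [-1.931, -2.478, -0.0]
force: [0.8, -0.2, -0.0]
width: 0.996
clock 3.6 pos [ 0.5268 -0.3426  0.1066] yaw 104.14 tilt [ 1.e-04  2.e-04 -1.e+00] F [ 0.8 -0.2 -0. ] width 0.996
shift cm (tool axes) [ 0.28 -0.04  5.66] turn 0.34
[ 0.76934647  0.59486143 -0.41663214  1.66983939  0.28496941  0.93744929
  0.49322452]
```

```bash
python3 -m crank '[[[0.3,0,3],0.3,0],[[0,0,3],0,0],[[0,0,2],0,0],[[0,0,1.3],0,0],[[0,0,0.6],0,0]]'
python3 -m crank '[[[0,0,0.3],0,0],[[0,0,0.1],0,0],[[0,0,0],0,0]]'
python3 -c "
from h import *
to(.5258,-.340,.0025,103.8)
for c in('top','side'):
    p,d=get_image(c)
    u,v=proj(c,[.526,-.34,.03]).astype(int);crop(c,p,u-50,v-40,u+50,v+40,7,'pics/pre_%s.png'%c)
"
```

```text
clock: 4.1
position: [0.5259, -0.3391, 0.0066]
ee_rot: [-1.942, -2.468, 0.001]
force: [-0.2, -0.2, 0.7]
width: 0.996
clock: 4.4
position: [0.5268, -0.3396, 0.0045]
ee_rot: [1.94, 2.47, 0.0]
force: [-0.1, -0.3, 0.4]
width: 0.999
clock 4.4 pos [ 0.5268 -0.3396  0.0045] yaw 103.71 tilt [ 1.e-03 -7.e-04 -1.e+00] F [-0.1 -0.3  0.4] width 0.999
shift cm (tool axes) [-0.02 -0.1   0.2 ] turn -0.09
```

View pics/pre_side.png

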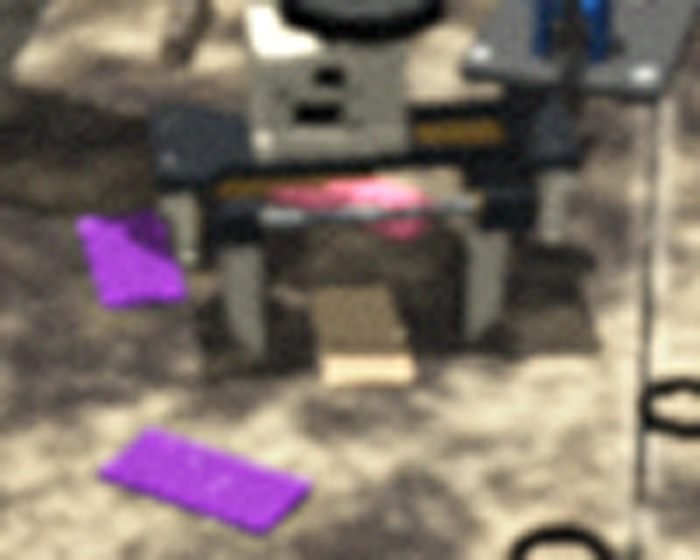

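The side view shows the plate centred between the fingers. I'll close on it.

```bash
python3 -m crank '[[[0,-0.1,0.15],0,0],[[0,0,0],0,80],[[0,0,0],0,120],[[0,0,0],0,160],[[0,0,0],0,255]]' 25
python3 -m crank '[[[0,0,0],0,255],[[0,0,0],0,255],[[0,0,0],0,255],[[0,0,0],0,255]]'
python3 -c "
from h import *
to(.5258,-.340,.0025,103.8)"
```

```text
clock: 5.0
position: [0.5253, -0.3396, 0.0022]
ee_rot: [1.94, 2.471, 0.0]
force: [-1.2, 0.2, -0.6]
width: 0.701
clock: 5.4
position: [0.5253, -0.3396, 0.0022]
ee_rot: [1.94, 2.471, -0.0]
force: [1.1, 0.1, -0.1]
width: 0.43
clock 5.4 pos [ 0.5253 -0.3396  0.0022] yaw 103.74 tilt [-0. -0. -1.] F [ 1.1  0.1 -0.1] width 0.43
shift cm (tool axes) [-0.05  0.04 -0.03] turn -0.06
```

```bash
python3 -m crank '[[[0,0,-2],0,255],[[0,0,-4],0,255],[[0,0,-5],0,255],[[0,0,-5],0,255],[[0,0,-4],0,255]]'
python3 -c "
from h import *
to(.629,.08,.2,80.15)"
python3 -m crank '[[[3.8,2,0],0,255],[[3.8,2,0],0,255],[[3.8,2,0],0,255],[[3.8,2,0],0,255],[[3.8,2,0],0,255]]'
python3 -m crank '[[[3.8,2,0],0,255],[[3.8,2,0],0,255],[[3.8,2,0],0,255],[[3.8,2,0],0,255],[[3.8,2,0],0,255]]'
python3 -m crank '[[[0,0,0],7.9,255],[[0,0,0],7.9,255],[[0,0,0],7.8,255],[[0,0,0],0,255]]'
python3 -c "
from h import *
to(.629,.08,.06,80.15);print(st()[0]['joints'].round(2))
for c in('top','side'):
    p,d=get_image(c)
    u,v=proj(c,[.62,.05,.1]).astype(int);crop(c,p,u-60,v-45,u+60,v+45,6,'pics/car_%s.png'%c)
"
```

```text
clock: 5.9
position: [0.5256, -0.3395, 0.2052]
ee_rot: [1.938, 2.47, 0.001]
force: [0.2, -0.7, -1.6]
width: 0.429
clock 5.9 pos [ 0.5256 -0.3395  0.2052] yaw 103.76 tilt [ 1.6e-03 -8.0e-04 -1.0e+00] F [ 0.2 -0.7 -1.6] width 0.429
shift cm (tool axes) [38.29 20.02  0.5 ] turn 23.61
clock: 6.4
position: [0.5772, -0.1297, 0.2021]
ee_rot: [-1.94, -2.471, 0.001]
force: [0.8, 0.4, -1.5]
width: 0.424
clock: 6.9
position: [0.6293, 0.0786, 0.202]
ee_rot: [-1.94, -2.471, 0.001]
force: [0.8, -0.6, -1.3]
width: 0.423
clock: 7.3
position: [0.629, 0.0772, 0.202]
ee_rot: [2.406, 2.02, -0.001]
force: [-1.2, -0.6, -1.2]
width: 0.426
clock 7.3 pos [0.629  0.0772 0.202 ] yaw 80.04 tilt [-5.e-04 -4.e-04 -1.e+00] F [-1.2 -0.6 -1.2] width 0.426
shift cm (tool axes) [ 0.28 -0.04 14.2 ] turn -0.11
[ 0.07  0.51 -0.41  1.55  0.22  1.13 -0.57]
```

View pics/car_side.png

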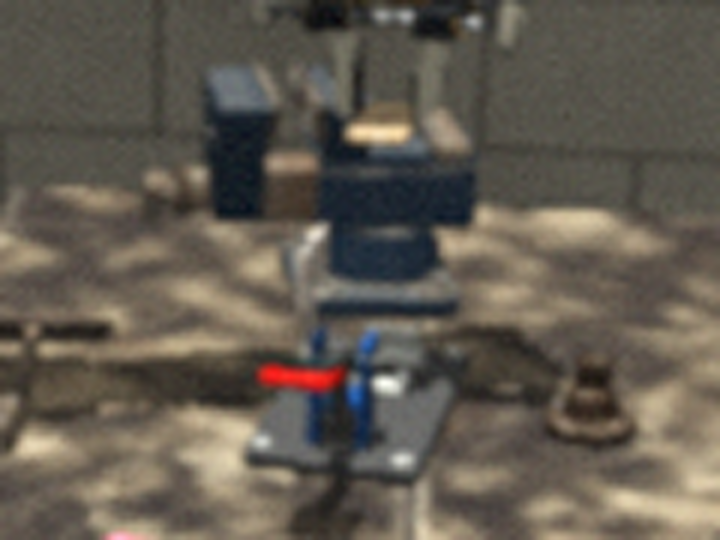

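View pics/car_top.png

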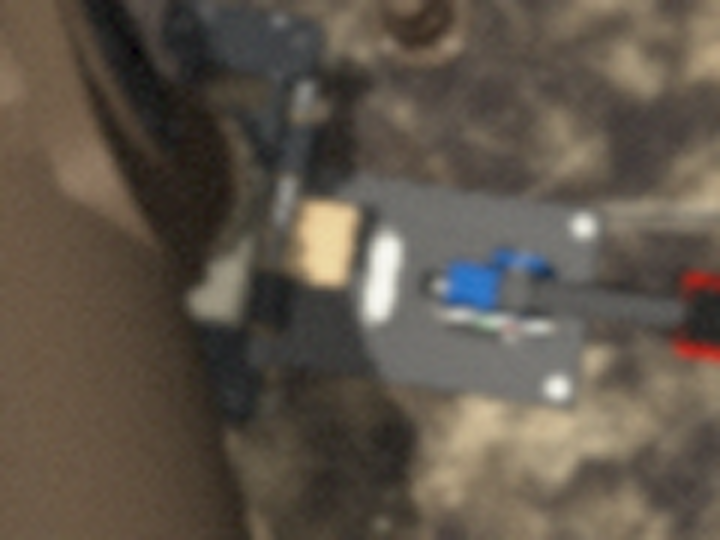

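```bash
python3 - <<'E'
from h import *
d=np.load("topd.npy");vv,uu=np.mgrid[150:240,60:170];P=unproj("top",uu,vv,d[150:240,60:170])
m=(P[...,2]>.04)&(P[...,1]>.12)&(P[...,0]<.85);q=P[m];print("vise",np.percentile(q,[1,50,99],0).round(3))
for y in np.arange(.12,.4,.03):
    k=m&(abs(P[...,1]-y)<.015)
    if k.sum(): print(round(y,2),k.sum(),P[k].min(0).round(3),P[k].max(0).round(3))
a=np.mean([get_image("top")[0].astype(float) for _ in range(2)],0)
u0,v0=(proj("top",[.62,.05,.1]).astype(int)-[60,45])
B=a[v0+30:v0+52,u0+46:u0+66];mm=(B[...,0]>170)&(B[...,1]>130)&(B[...,0]-B[...,2]>50)
n,l,s,_=cv2.connectedComponentsWithStats(mm.astype(np.uint8));i=1+np.argmax(s[1:,4]);v,u=np.nonzero(l==i)
W=onplane("top",u+u0+46.,v+v0+30.,.2048)[:,:2]
o=np.array([.6102,-.0283]);ex=np.array([-.171,-.985]);ey=np.array([.985,-.171])
s_,R,w=st();J=np.stack([(W-s_["position"][:2])@R[:2,0],(W-s_["position"][:2])@R[:2,1]],1)*1000
print(len(u),"rel tool x:",np.percentile(J[:,0],[0,2,50,98,100]).round(1)," y:",np.percentile(J[:,1],[0,2,50,98,100]).round(1),J.mean(0))
print(cv2.minAreaRect(J.astype(np.float32)))
E
```

```text
vise [[0.466 0.173 0.049]
 [0.578 0.284 0.145]
 [0.692 0.358 0.169]]
0.15 19 [0.463 0.156 0.119] [0.479 0.165 0.126]
0.18 22 [0.463 0.166 0.109] [0.479 0.192 0.127]
0.21 48 [0.463 0.196 0.098] [0.536 0.225 0.167]
0.24 348 [0.466 0.225 0.065] [0.616 0.255 0.17 ]
0.27 821 [0.463 0.255 0.041] [0.699 0.285 0.17 ]
0.3 620 [0.464 0.285 0.073] [0.698 0.315 0.169]
0.33 512 [0.479 0.315 0.071] [0.692 0.345 0.171]
0.36 103 [0.551 0.345 0.12 ] [0.686 0.369 0.17 ]
103 rel tool x: [-42.  -41.  -29.5 -16.6 -15.5]  y: [-17.6 -16.7   2.5  19.6  20.5] [-29.36943067   2.08859643]
((-29.50614356994629, 1.2294597625732422), (36.63240051269531, 24.13831901550293), 80.29669952392578)
```

```bash
python3 -m crank '[[[0.28,0,3],-0.1,255],[[0,0,4],0,255],[[0,0,4],0,255],[[0,0,3],0,255],[[0,0,1.5],0,255]]'
python3 -m crank '[[[0,0,0],0,255],[[0,0,0],0,255]]'
python3 - <<'E'
from h import *
to(.629,.08,.0225,80.15)
a=np.mean([get_image("top")[0].astype(float) for _ in range(4)],0);np.save("low.npy",a)
crop("top",a,150,165,230,225,9,'pics/low_top.png')
p,_=get_image("side");u,v=proj("side",[.63,.06,.03]).astype(int);crop("side",p,u-40,v-30,u+40,v+30,10,'pics/low_side.png')
E
```

```text
clock: 8.0
position: [0.6281, 0.0792, 0.0443]
ee_rot: [-2.399, -2.025, 0.005]
force: [-0.4, -0.3, -1.0]
width: 0.427
clock: 8.2
position: [0.6306, 0.0801, 0.0484]
ee_rot: [2.401, 2.025, 0.002]
force: [-0.4, -0.6, -1.5]
width: 0.426
clock 8.2 pos [0.6306 0.0801 0.0484] yaw 80.27 tilt [ 1.3e-03  5.0e-04 -1.0e+00] F [-0.4 -0.6 -1.5] width 0.426
shift cm (tool axes) [-0.04 -0.16  2.59] turn 0.12[ WARN:0@6.144] global loadsave.cpp:1063 imwrite_ Unsupported depth image for selected encoder is fallbacked to CV_8U.
```

View pics/low_top.png

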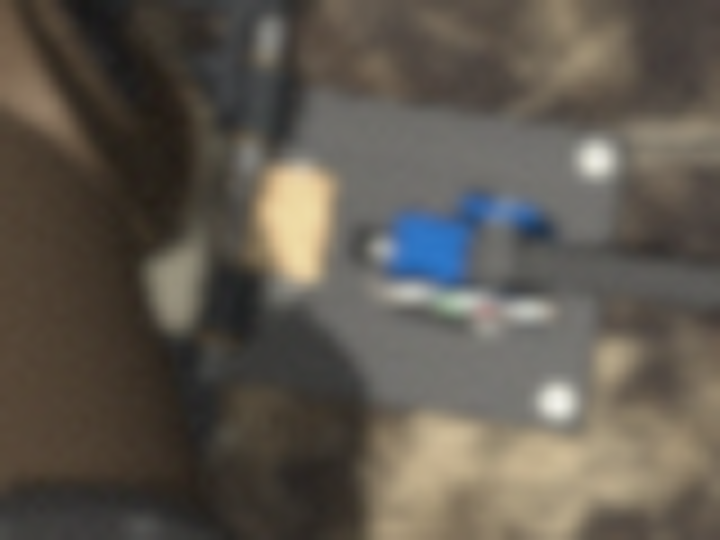

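View pics/low_side.png

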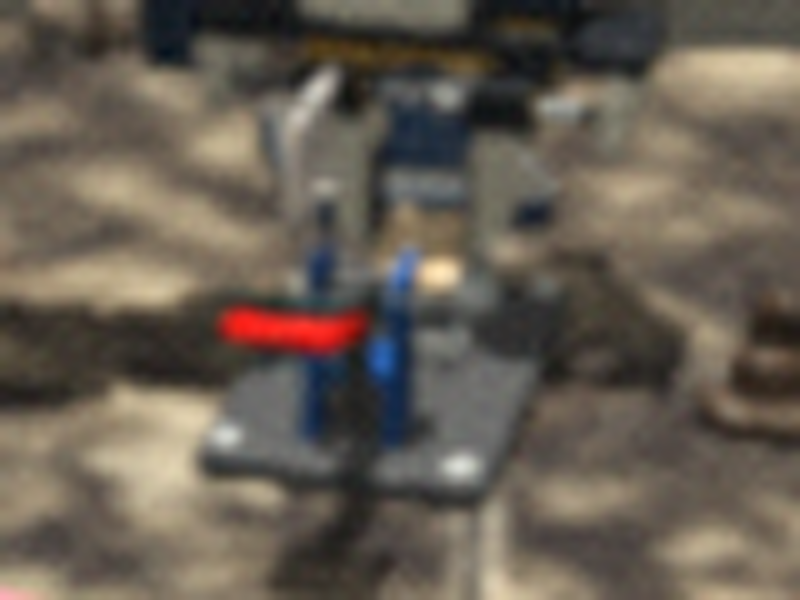

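```bash
python3 - <<'E'
from h import *
to(.629,.08,.0225,80.15)
s,R,w=st()
a=np.load("low.npy");v0,v1,u0,u1=178,200,174,192
o=np.array([.6102,-.0283]);ex=np.array([-.171,-.985]);ey=np.array([.985,-.171])
vv,uu=np.mgrid[v0:v1,u0:u1]
S=4
b=cv2.resize(a[v0:v1,u0:u1].astype(np.float32),None,fx=S,fy=S,interpolation=cv2.INTER_LINEAR)
V,U=np.mgrid[0:b.shape[0],0:b.shape[1]];U=(U+.5)/S-.5+u0;V=(V+.5)/S-.5+v0
W=onplane("top",U,V,s["position"][2]+.0028)[...,:2]
J=np.stack([(W-o)@ex,(W-o)@ey],-1)*1000
sat=b[...,0]-b[...,2]   # sandy: R-B high
for x in(-75,-80,-85):
    k=abs(J[...,0]-x)<2; yy=J[...,1][k];ss=sat[k]
    bins=np.arange(-34,36,4);print(x,[(int(c),int(ss[abs(yy-c)<2].mean())) for c in bins if (abs(yy-c)<2).any()])
k=abs(J[...,1])<10
print("x",[(c,int(sat[k&(abs(J[...,0]-c)<1.5)].mean())) for c in range(-90,-50,3) if (k&(abs(J[...,0]-c)<1.5)).any()])
t=(s["position"][:2]-o);print("tcp in jig",t@ex*1000,t@ey*1000)
# same at pins: brightness along y at x=-87 plane z=.025 
W=onplane("top",U,V,.027)[...,:2];J=np.stack([(W-o)@ex,(W-o)@ey],-1)*1000
k=abs(J[...,0]+85)<4
print("bright",[(c,int(b.mean(2)[k&(abs(J[...,1]-c)<1.5)].mean())) for c in range(-38,39,2) if (k&(abs(J[...,1]-c)<1.5)).any()])
E
```

```text
clock 8.45 pos [0.6307 0.0799 0.0487] yaw 80.24 tilt [ 2.3e-03  3.0e-04 -1.0e+00] F [ 0.4  0.2 -2. ] width 0.424
shift cm (tool axes) [-0.02 -0.17  2.62] turn 0.09
-75 [(-30, 3), (-26, 5), (-22, 15), (-18, 40), (-14, 64), (-10, 70), (-6, 72), (-2, 73), (2, 73), (6, 71), (10, 71), (14, 73), (18, 72), (22, 56), (26, 27), (30, 8), (34, 3)]
-80 [(-30, 4), (-26, 6), (-22, 13), (-18, 34), (-14, 61), (-10, 71), (-6, 73), (-2, 73), (2, 72), (6, 72), (10, 72), (14, 73), (18, 70), (22, 56), (26, 28), (30, 7), (34, 3)]
-85 [(-34, 2), (-30, 3), (-26, 5), (-22, 9), (-18, 25), (-14, 49), (-10, 65), (-6, 72), (-2, 74), (2, 73), (6, 72), (10, 74), (14, 74), (18, 70), (22, 55), (26, 26), (30, 7), (34, 3)]
x [(-90, 65), (-87, 71), (-84, 73), (-81, 73), (-78, 72), (-75, 72), (-72, 69), (-69, 55), (-66, 31), (-63, 12), (-60, 4), (-57, 3), (-54, 3), (-51, 3)]
tcp in jig -110.11594263987855 1.6348144972493723
bright [(-32, 74), (-30, 75), (-28, 82), (-26, 94), (-24, 107), (-22, 119), (-20, 130), (-18, 142), (-16, 157), (-14, 169), (-12, 182), (-10, 191), (-8, 197), (-6, 201), (-4, 203), (-2, 204), (0, 204), (2, 205), (4, 206), (6, 206), (8, 206), (10, 206), (12, 205), (14, 204), (16, 203), (18, 202), (20, 199), (22, 195), (24, 185), (26, 169), (28, 150), (30, 131), (32, 119), (34, 111), (36, 107), (38, 105)]
```

```bash
python3 -m crank '[[[0,-0.26,0.5],0,255],[[0,0,0.5],0,255],[[0,0,0.3],0,255],[[0,0,0],0,255],[[0,0,0],0,255]]'
python3 - <<'E'
from h import *
to(.629,.08,.0225,80.15)
s,R,w=st();o=np.array([.6102,-.0283]);ex=np.array([-.171,-.985]);ey=np.array([.985,-.171]);t=(s["position"][:2]-o);print("tcp in jig",t@ex*1000,t@ey*1000)
E
```

```text
clock: 8.95
position: [0.6271, 0.0802, 0.034]
ee_rot: [-2.402, -2.024, 0.001]
force: [0.1, 0.2, -1.9]
width: 0.43
clock 8.95 pos [0.6271 0.0802 0.034 ] yaw 80.24 tilt [-4.e-04 -1.e-04 -1.e+00] F [ 0.1  0.2 -1.9] width 0.43
shift cm (tool axes) [0.01 0.19 1.15] turn 0.09
tcp in jig -109.79955651282015 -1.8768960299160444
```

```bash
python3 -m crank '[[[0,0.07,0],0,255],[[0,0,0.3],0,255],[[0,0,0.2],0,255],[[0,0,0.2],0,255],[[0,0,0],0,255]]'
python3 - <<'E'
from h import *
to(.629,.08,.0225,80.15)
s,R,w=st();o=np.array([.6102,-.0283]);ex=np.array([-.171,-.985]);ey=np.array([.985,-.171]);t=(s["position"][:2]-o);print("tcp in jig",t@ex*1000,t@ey*1000)
E
python3 -m crank '[[[0,0,0.2],0,255],[[0,0,0.1],0,255],[[0,0,0.1],0,255],[[0,0,0],0,255]]'
python3 - <<'E'
from h import *
to(.629,.08,.0225,80.15)
s,R,w=st();o=np.array([.6102,-.0283]);ex=np.array([-.171,-.985]);ey=np.array([.985,-.171]);t=(s["position"][:2]-o);print("tcp in jig",t@ex*1000,t@ey*1000)
a=get_image("top")[0]
crop("top",a,150,165,230,225,9,'pics/n_top.png')
p,_=get_image("side");u,v=proj("side",[.63,.06,.03]).astype(int);crop("side",p,u-40,v-30,u+40,v+30,10,'pics/n_side.png')
E
```

```text
clock: 9.45
position: [0.6276, 0.08, 0.0268]
ee_rot: [-2.402, -2.024, 0.001]
force: [-0.6, -0.2, -1.3]
width: 0.428
clock 9.45 pos [0.6276 0.08   0.0268] yaw 80.24 tilt [-7.e-04 -2.e-04 -1.e+00] F [-0.6 -0.2 -1.3] width 0.428
shift cm (tool axes) [0.02 0.14 0.43] turn 0.09
tcp in jig -109.67429875070822 -1.365875895321879
clock: 9.85
position: [0.6278, 0.0801, 0.0231]
ee_rot: [-2.402, -2.024, 0.0]
force: [-0.2, 0.7, -1.9]
width: 0.424
clock 9.85 pos [0.6278 0.0801 0.0231] yaw 80.24 tilt [-2.e-04 -1.e-04 -1.e+00] F [-0.2  0.7 -1.9] width 0.424
shift cm (tool axes) [0.01 0.12 0.06] turn 0.09
tcp in jig -109.78295850537171 -1.1765418462522224
```

View pics/n_top.png

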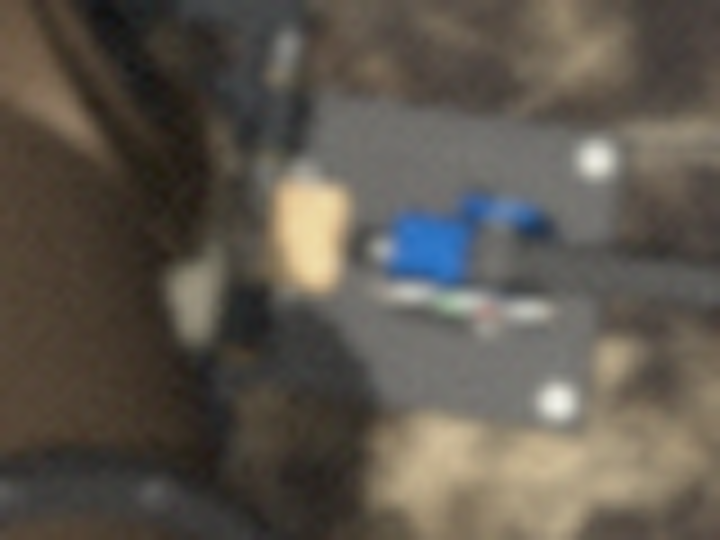

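View pics/n_side.png

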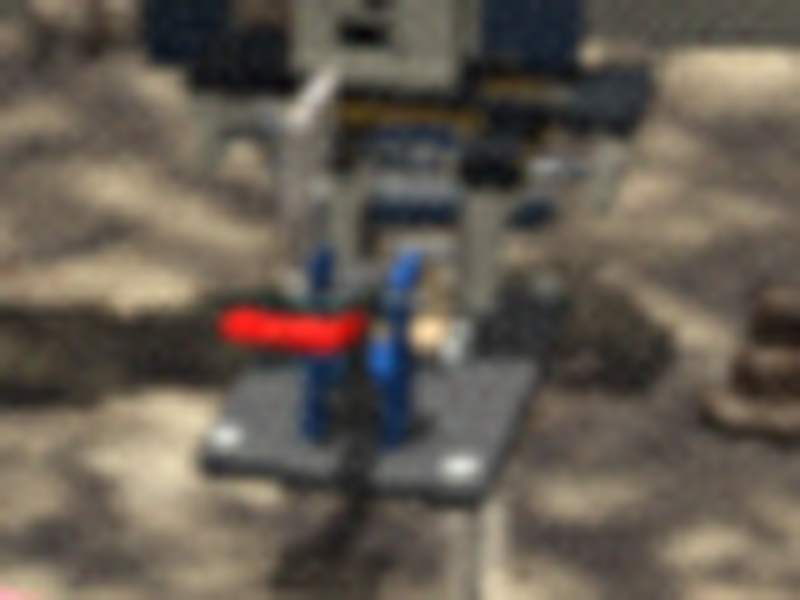

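```bash
python3 -m crank '[[[0,0,0.1],0,255],[[0,0,0],0,255]]'
python3 -m crank '[[[0,0,0],0,110],[[0,0,0],0,100],[[0,0,0],0,80],[[0,0,0],0,60],[[0,0,0],0,60]]'
python3 -m crank '[[[0,0,-0.5],0,60],[[0,0,-2],0,60],[[0,0,-4],0,60],[[0,0,-4],0,60],[[0,0,-5],0,60]]'
python3 -c "
from h import *
to(.5901,-.1444,.2,80.15);print(st()[0]['joints'].round(2))
for c in('top','side'):
    p,d=get_image(c)
    u,v=proj(c,[.62,.05,.03]).astype(int);crop(c,p,u-40,v-30,u+40,v+30,9,'pics/rel_%s.png'%c)
"
```

```text
clock: 10.15
position: [0.628, 0.0801, 0.0222]
ee_rot: [2.402, 2.024, 0.0]
force: [0.1, -0.1, -1.7]
width: 0.426
clock: 10.65
position: [0.628, 0.0801, 0.0223]
ee_rot: [2.402, 2.024, 0.0]
force: [0.7, 0.3, 0.2]
width: 0.753
clock: 11.15
position: [0.6269, 0.0799, 0.178]
ee_rot: [-2.401, -2.024, 0.003]
force: [0.9, 0.4, 0.6]
width: 0.762
clock 11.15 pos [0.6269 0.0799 0.178 ] yaw 80.25 tilt [-2.3e-03 -3.0e-04 -1.0e+00] F [0.9 0.4 0.6] width 0.762
shift cm (tool axes) [-22.73   0.17  -2.19] turn 0.1
[ 0.06  0.53 -0.41  1.59  0.23  1.08 -0.58]
```

View pics/rel_side.png

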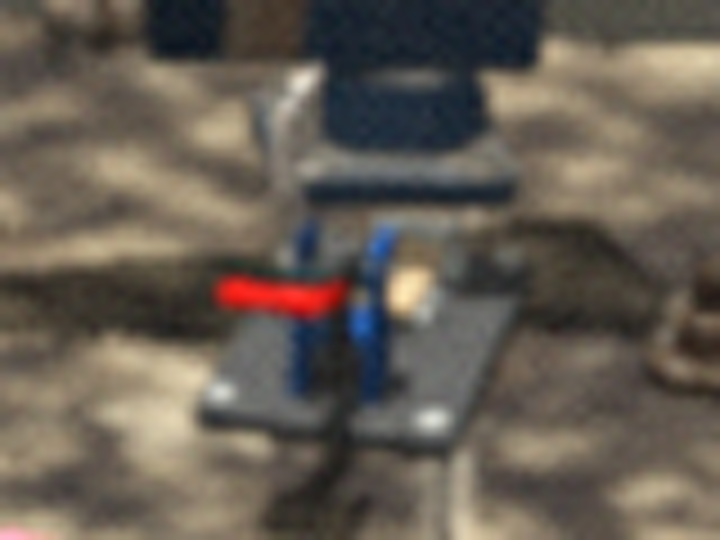

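View pics/rel_top.png

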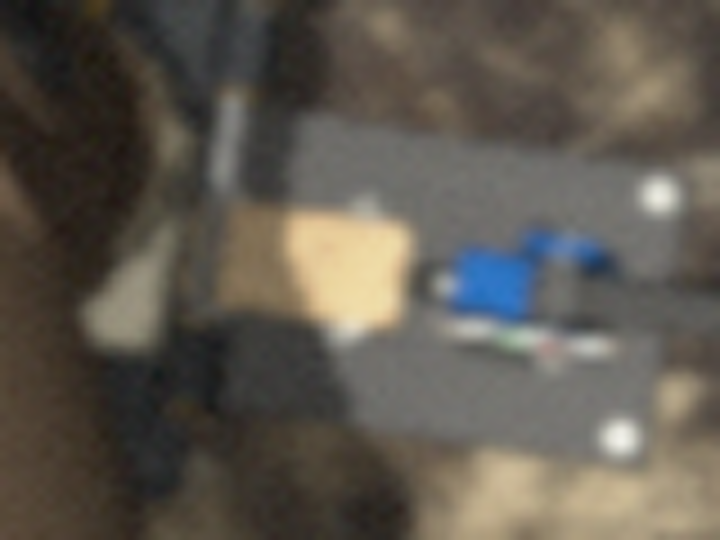

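The plate lies between the pins (top crop: plate at (220–410, 265), pins showing at (365,205) and (345,330)). Next is the pad.

```bash
python3 -m crank '[[[0,0,-3],0,255],[[-3,0,-2],0,255],[[-4,0,0],0,255],[[-4,0,0],0,255],[[-4,0,0],0,255]]' 40
python3 -m crank '[[[-4,0,0],0,255],[[-4,0,0],0,255],[[0,0,0],0,255],[[0,0,0],0,255]]'
python3 -c "
from h import *
to(.5881,-.1483,.135,80.2);print(st()[0]['joints'].round(2))
sandy('top',.025,(150,178,200,205))
p,d=get_image('top');crop('top',p,140,160,260,230,6,'pics/pp_top.png')
"
```

```text
clock: 11.75
position: [0.6021, -0.069, 0.2278]
ee_rot: [2.401, 2.024, 0.001]
force: [0.7, -1.4, -0.1]
width: 0.379
clock: 12.15
position: [0.5886, -0.1476, 0.2274]
ee_rot: [2.405, 2.021, 0.0]
force: [0.2, 1.3, 0.0]
width: 0.034
clock 12.15 pos [ 0.5886 -0.1476  0.2274] yaw 80.1 tilt [ 2.e-04 -1.e-04 -1.e+00] F [0.2 1.3 0. ] width 0.034
shift cm (tool axes) [-0.07 -0.04  9.24] turn -0.1
[ 0.43  0.44 -0.39  1.59  0.18  1.14 -0.17]
top [ 13   5  25  15 259] [0.6288 0.0811 0.025 ] longaxis deg 79.13 [0.0389 0.0821] [628.   81.6] [82.4 40.9] 79.0
```

View pics/pp_top.png

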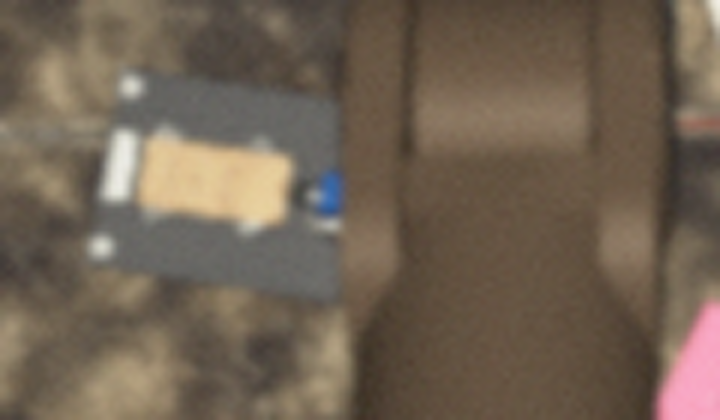

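All four pins show around the plate, and it is 5 mm short of the stop. Now pushing the pad slowly.

```bash
python3 -m crank '[[[-0.07,0,4],0,255],[[0,0,3],0,255],[[0,0,2],0,255],[[0,0,1],0,255],[[0,0,0],0,255]]'
python3 -m crank '[[[0,0,0.5],0,255],[[0,0,0.5],0,255],[[0,0,0.5],0,255],[[0,0,0],0,255]]'
python3 -c "
from h import *
to(.5881,-.1483,.0795,80.2)
p,d=get_image('side');u,v=proj('side',[.59,-.12,.1]).astype(int);crop('side',p,u-40,v-30,u+40,v+30,9,'pics/push1.png')
"
```

```text
clock: 12.8
position: [0.5884, -0.146, 0.1262]
ee_rot: [-2.399, -2.025, 0.002]
force: [-0.1, 0.1, 0.7]
width: 0.005
clock: 13.2
position: [0.5892, -0.1474, 0.1123]
ee_rot: [2.402, 2.024, 0.001]
force: [1.2, -1.1, 1.4]
width: 0.008
clock 13.2 pos [ 0.5892 -0.1474  0.1123] yaw 80.24 tilt [ 9.e-04 -2.e-04 -1.e+00] F [ 1.2 -1.1  1.4] width 0.008
shift cm (tool axes) [-0.11 -0.09  3.28] turn 0.04
```

View pics/push1.png

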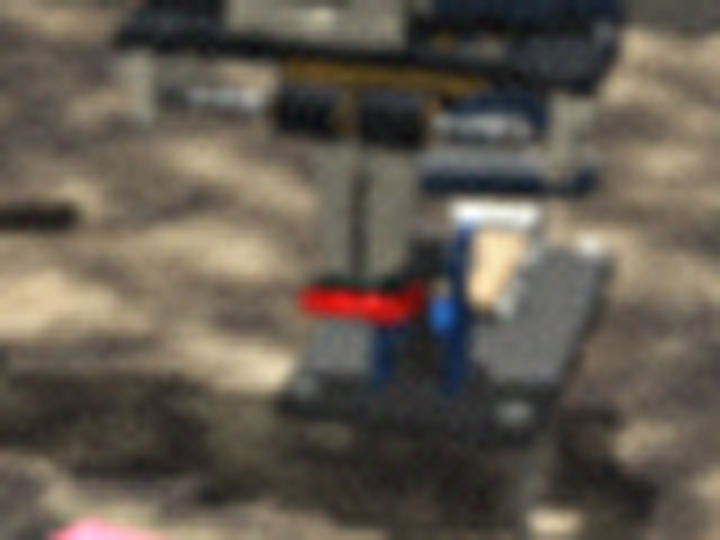

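```bash
for i in 1; do :; done
python3 -m crank '[[[0,-0.05,0.3],0,255],[[0,0,0.3],0,255],[[0,0,0.3],0,255],[[0,0,0.3],0,255],[[0,0,0.3],0,255]]'
python3 -m crank '[[[0,0,0.2],0,255],[[0,0,0.2],0,255],[[0,0,0.2],0,255],[[0,0,0.2],0,255],[[0,0,0.2],0,255]]'
python3 -m crank '[[[0,0,0.2],0,255],[[0,0,0.1],0,255],[[0,0,0.1],0,255],[[0,0,0],0,255],[[0,0,0],0,255]]'
python3 -c "
from h import *
to(.5881,-.1483,.0795,80.2)
for c,q in(('side',[.59,-.05,.08]),('top',[.61,.03,.05])):
  p,d=get_image(c);u,v=proj(c,q).astype(int);crop(c,p,u-40,v-30,u+40,v+30,9,'pics/push2_%s.png'%c)
"
```

```text
clock: 13.75
position: [0.5883, -0.1476, 0.097]
ee_rot: [2.402, 2.024, -0.001]
force: [-0.1, -2.4, 4.3]
width: 0.004
clock: 14.25
position: [0.5882, -0.1477, 0.0872]
ee_rot: [2.402, 2.024, -0.001]
force: [-1.7, -4.8, 5.7]
width: 0.008
clock: 14.75
position: [0.5881, -0.1481, 0.0833]
ee_rot: [2.402, 2.023, -0.001]
force: [-2.0, -3.8, 7.2]
width: 0.004
clock 14.75 pos [ 0.5881 -0.1481  0.0833] yaw 80.2 tilt [-2.0e-04 -1.1e-03 -1.0e+00] F [-2.  -3.8  7.2] width 0.004
shift cm (tool axes) [-0.02  0.    0.38] turn 0.0
```

View pics/push2_side.png

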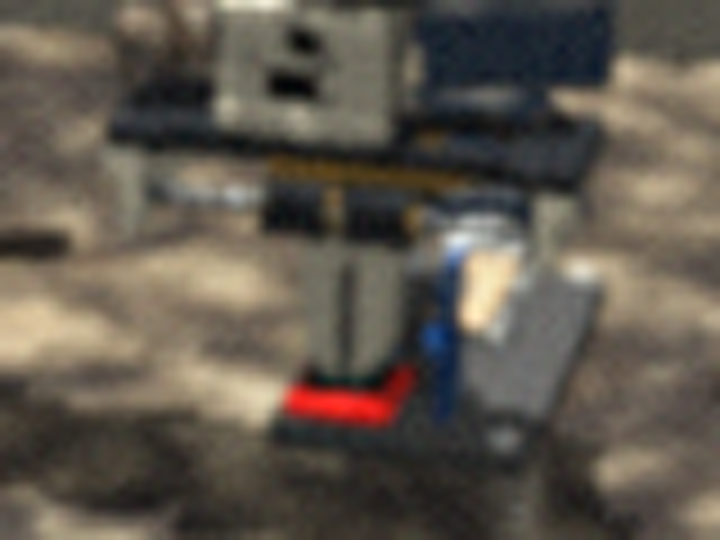

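View pics/push2_top.png

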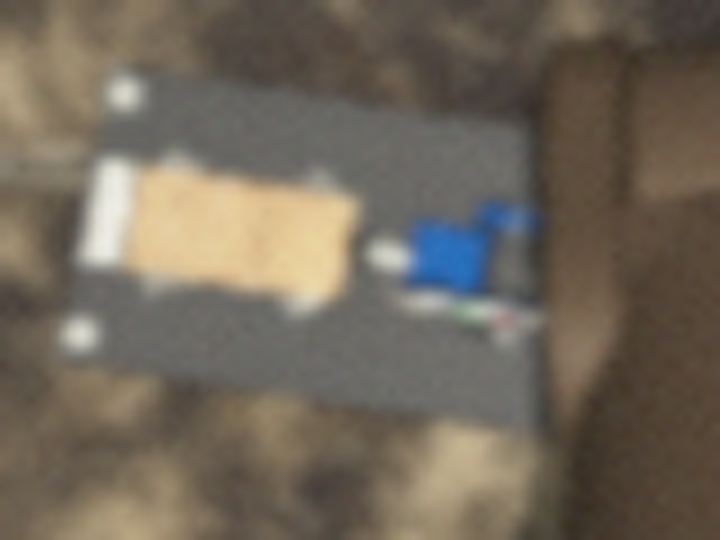

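The plate now touches the end stop. A few mm remain to mid-green.

```bash
python3 -m crank '[[[0,0,0.1],0,255],[[0,0,0.1],0,255],[[0,0,0.1],0,255],[[0,0,0.1],0,255],[[0,0,0],0,255]]'
python3 -m crank '[[[0,0,0],0,255],[[0,0,0],0,255],[[0,0,0],0,255]]'
python3 - <<'E'
from h import *
to(.5881,-.1483,.0795,80.2)
P,D=zip(*[get_image("side") for _ in range(3)]);p=np.mean(P,0);d=np.median(D,0)
crop("side",p.astype(np.uint8),225,160,285,200,12,'pics/push3_side.png')
# pad top/red by depth
m=(p[...,0]>150)&(p[...,1]<90)&(p[...,2]<90);m[:150]=0;m[215:]=0;m[:,:215]=0;m[:,300:]=0
v,u=np.nonzero(m);W=unproj("side",u,v,d[v,u]);print(len(u),np.percentile(W,[2,50,98],0).round(4))
pt=get_image("top")[0];crop("top",pt,185,185,235,215,14,'pics/push3_top.png')
o=np.array([.6102,-.0283]);ex=np.array([-.171,-.985]);ey=np.array([.985,-.171])
sandy('top',.025,(150,178,200,205))
E
```

```text
clock: 15.35
position: [0.588, -0.1485, 0.0794]
ee_rot: [2.403, 2.023, -0.002]
force: [-1.1, -5.0, 7.0]
width: 0.003
clock: 15.65
position: [0.5881, -0.1485, 0.0795]
ee_rot: [2.403, 2.023, -0.002]
force: [-2.7, -5.5, 7.9]
width: 0.005
clock 15.65 pos [ 0.5881 -0.1485  0.0795] yaw 80.18 tilt [-2.0e-04 -1.5e-03 -1.0e+00] F [-2.7 -5.5  7.9] width 0.005
shift cm (tool axes) [ 0.02 -0.   -0.  ] turn -0.02
32 [[ 0.5617 -0.1804  0.0116]
 [ 0.5857 -0.1749  0.0742]
 [ 0.6054 -0.0491  0.0769]]
top [  8   4  29  16 315] [0.6311 0.092  0.025 ] longaxis deg 79.79 [0.0396 0.098 ] [629.9  93. ] [97.9 42.5] 80.9
```

View pics/push3_side.png

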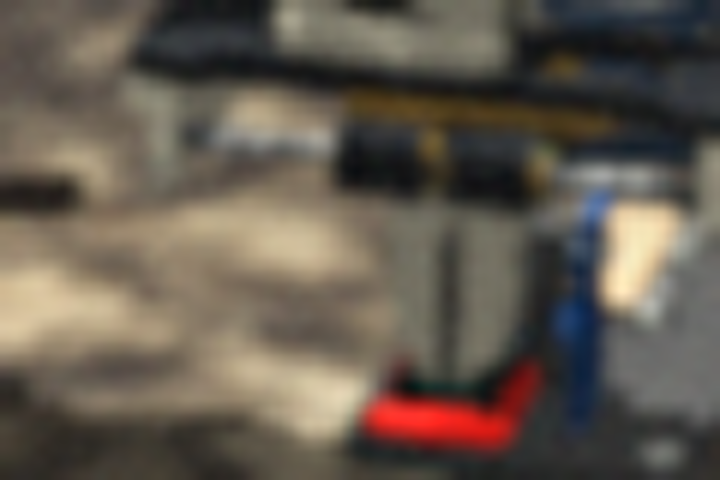

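View pics/push3_top.png

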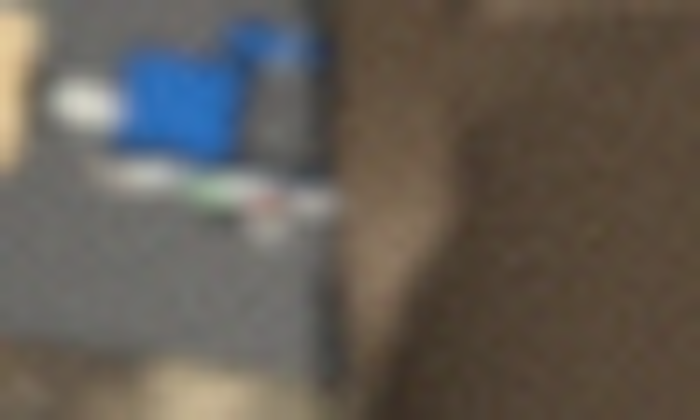

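```bash
python3 - <<'E'
from h import *
a=np.mean([get_image("top")[0].astype(float) for _ in range(3)],0)
o=np.array([.6102,-.0283]);ex=np.array([-.171,-.985]);ey=np.array([.985,-.171])
for x0 in(-157.5,-72.5):
    r=[]
    for x in np.arange(x0-14,x0+15,2):
        X=np.array([np.r_[o+ex*x/1e3+ey*y/1e3,.025] for y in range(-10,11,2)]);q=proj("top",X).astype(np.float32)
        c=cv2.remap(a.astype(np.float32),q[None,:,0],q[None,:,1],cv2.INTER_LINEAR)[0].mean(0);r.append((float(x),int(c[0]-c[2])))
    print(r)
to(.5881,-.1483,.0795,80.2)
E
```

```text
[(-171.5, 11), (-169.5, 10), (-167.5, 9), (-165.5, 8), (-163.5, 9), (-161.5, 15), (-159.5, 25), (-157.5, 40), (-155.5, 54), (-153.5, 64), (-151.5, 70), (-149.5, 73), (-147.5, 73), (-145.5, 72), (-143.5, 71)]
[(-86.5, 74), (-84.5, 73), (-82.5, 73), (-80.5, 73), (-78.5, 73), (-76.5, 71), (-74.5, 64), (-72.5, 53), (-70.5, 38), (-68.5, 23), (-66.5, 12), (-64.5, 7), (-62.5, 6), (-60.5, 6), (-58.5, 7)]
clock 16.1 pos [ 0.5881 -0.1484  0.0795] yaw 80.18 tilt [-2.0e-04 -1.5e-03 -1.0e+00] F [-2.  -5.8  7.9] width 0.008
shift cm (tool axes) [ 0.01  0.   -0.  ] turn -0.02
```

```bash
python3 -c "
from cell import workorder,monitor
workorder.sign_off();s=monitor.observe();print(s['clock'],s['position'],s['force'])"
```

```text
the job is handed in; nothing more can be done
the job is handed in; nothing more can be done
```

I laid the sandy plate in the jig, released it while the lever was up, then pushed the pad down. I handed the job in at about 16.1 s with the shut fingertips still holding the lever.

**Plate:** The top view after release showed it between all four pins, about 5 mm short of the stop. With the lever down, its stop-side edge measures at jig x ≈ -157 mm, and the stop face is at -157.5 mm. The nose-side edge reads -70.5 mm against an expected -72.5 mm, which I put down to image blur.

**Lever:** The fingertips are on the pad at z = 79.5 mm, where 79 mm is level, so the lever should be near 0.29 rad, mid-green. The upward force is 7.9 N, against the 8 N expected. The push was slow and one-way, with no reading lower than 79.4 mm; red would start at about 66.5 mm.

**Not confirmed:**
- I could not read the pointer itself, because the images were too coarse. The lever angle comes from pad height and force.
- There is a steady sideways force of about 6 N from pad friction. It was stable over the last readings.
- The top camera and the robot disagreed by about 1 mm across the jig, which I corrected for.
- I did no final picture check on the hammer, magnet square and spindle cap. My moves did not go near them.

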